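# Make up two collet kits at the machinist's bench

## Robot

A 6-joint arm with a two-finger parallel gripper is mounted at the origin on the work surface. World frame = base frame: x ahead of the robot, y to its left, z up, the work surface at z = 0. Lengths are in mm, angles in degrees, forces in N, time in s.
With the tool pointing down it reaches from about 275 to 975 mm from the base axis. Payload 8.4 kg.
Tool frame: the origin (TCP) lies midway between the tips of the shut fingers; the grasp point (between the pads) lies env.grip_point_offset behind it (env.grip_point_offset is the distance from the TCP to the grasp point, in mm); z points along the fingers, y is the line along which they close (so a half turn about z gives the same grasp; the last joint's range is limited). The gripper opens to 92 mm and grips with 3 to 60 N. Pads are 20 mm wide; open, the fingers measure 128 mm over their backs; the gripper's body (75 mm by 189 mm) begins 69 mm behind the grasp point.
Start: joints at [76.066, 20.225, 93.587, -0, 66.188, -0.138], TCP at [149.048, 606.97, 214.583] pointing down, gripper open.
Joint ranges: [-150.9, 150.9], [-52.94, 120.26], [3.33, 152.33], [-74.26, 254.26], [0, 154.13], [-172.89, 172.89]. Speed limits (degrees/s): [127.2, 127.2, 159.86, 180, 180, 180].

## Interface

Orientations are given as [roll, pitch, yaw] about the fixed x, y, z axes, in that order (R = Rz(yaw) Ry(pitch) Rx(roll)).
In Python, from plant import env gives the robot as it stands. The module is installed in compiled form; this text tells all that it offers.
- The arm moves only by the tool drive_tool, never from a script. Its argument "series" is text: rows parted by semicolons, each of 4 numbers parted by spaces: the shift along the tool's x, y, z in units of 250 mm (1.0 is 250 mm), then the turn about the tool's z in units of 180 degrees (1.0 is 180 degrees). In form: x y z yaw; .... A call has 1 to 10 rows; each row is the pose to reach, as a shift and turn from the pose commanded when the call began, along the tool's axes at that moment, turning the shorter way round; what a row does not reach only later rows make up. A row lasts 1/8 s, in which the tool goes at most 62.5 mm and 10.7 degrees, less where a joint would pass 70% of its speed; a pose out of reach is approached as far as the arm can. A call with a number of a shift or a turn outside -1 to 1 is refused whole. A call with a gripper value outside its range is refused whole. "fingers" is the finger opening in mm, from 0 to 91.9, set as the call begins (left out, the last holds). The fingers move at their own pace and stop on an object; "force" is the grip in N (left out, the last holds). Time passes only in rows, so rows that repeat a pose let the fingers close. It gives the time, the measured TCP pose, the force, the opening and the grip force at its end, in the units of the state.
- env.get_state(): the state, without advancing time (a new reading comes with each control period).
- env.capture(name): name is "scene" or "top"; returns a dict with "image" (420x560x3 uint8, red, green, blue), "depth" (420x560 float32, mm along the optical axis (not along the pixel's ray), 0 where there is no reading), "K" (3x3 intrinsics, pixels), "dist" ([k1, k2, p1, p2, k3] as OpenCV has them; the pictures are not rectified), "rvec" (rotation vector, rad) and "tvec" (3), from world to camera coordinates, as OpenCV has them. Camera axes: x right, y down, z forward; pixel columns grow to the right and rows downward; lengths in mm; the calibration is good to about 2 mm. A picture is of the moment at which its call begins.
- env.job_done(): hands the job in; it is judged then, once.
The state is a dict: "t": time; "qpos": joint angles; "joint_velocities": joint speeds; "joint_efforts": joint torques, N m; "tcp_pos": TCP position; "orientation": TCP orientation; "contact_force": force on the tool from outside, world axes, zero at the start; "wrist_torque": the same for the moment, N m; "width": finger opening in mm; "grasp_force": force on a finger pad.
Only numpy, scipy, OpenCV 4.12 (cv2) and the standard library are available. Lean on these libraries where they do the work, as an engineer would, in place of code of your own. Each camera call takes 0.05 s, during which the arm holds its last target. There are 200 camera calls.

## Task

Make up two tooling kits from the stock in the middle of the bench. Into the square tray put the large nut, lying flat in the middle, with the large collet standing upright, narrow end down, inside its ring; into the long tray put the small nut with the small collet standing in it the same way, in the middle of either compartment, and the step block, standing on its base as it does now, in the middle of the other. Leave the drill chuck, the insert case and the dial gauge where they are.

Things in the scene. Friction and masses are not known exactly. Their poses are not given: they have to be found in the camera images.
- large_nut: Loose large collet clamping nut: a plain bright steel ring lying flat, outside diameter 63 mm, bore 50 mm clear through, 20 mm high, six dark notches round the outside, about 0.17 kg. Origin: centre of its underside; z up. It is the larger of the two rings.
- small_nut: Loose small collet clamping nut: the same kind of ring, outside diameter 48 mm, bore 36 mm, 16 mm high, about 0.09 kg. Origin: centre of its underside; z up.
- large_collet: Loose large spring collet, bright steel, standing upright on its narrow end (all in mm): 28 diameter at the foot, a cone widening to 40 at 30 above the foot, then a straight 40 diameter collar up to the top at 46; slits and an 18 dark bore in the top; about 0.24 kg. Origin: centre of its underside (the narrow end); z up. Grip it by the straight collar.
- small_collet: Loose small spring collet, same look, standing on its narrow end (all in mm): 18 diameter at the foot, widening to 26 at 21 above the foot, then a straight 26 diameter collar up to the top at 34; about 0.09 kg. Origin: centre of its underside (the narrow end); z up. Grip it by the straight collar.
- step_block: Loose dark steel step block (clamping support), a staircase of four steps standing on its flat base (all in mm): 56 long (x), 30 wide (y); each step 14 long, heights 12, 22, 32 and 42 rising towards +x. About 0.34 kg, centre of mass 6.5 from the origin towards +x. Origin: centre of the underside; z up.
- square_tray: Fixed pale wooden square tray (all in mm), 116 by 116 outside, one compartment. Floor 4 thick (its top is 4 above the table), surrounded by a lip 5 wide whose top is 9 above the table. Origin: centre of its underside, x and y along its sides, z up. The middle of the compartment is above the origin.
- long_tray: Fixed pale wooden long tray (all in mm), 200 (x) by 105 (y) outside. Floor top 4 above the table; lip 5 wide, its top 9 above the table; a bar 5 wide and as high as the lip crosses the middle (along y) and parts it into two equal compartments, 92.5 by 95 inside, whose middles are at x = +48.75 and x = -48.75, y = 0. Origin: centre of its underside, z up.
- drill_chuck: Loose bystander, to be left alone: dark steel drill chuck standing upright, 36 mm diameter, 46 mm high, tapering to a blunt nose at the top. Origin: centre of its underside.
- insert_case: Loose bystander, to be left alone: flat grey plastic case with three small brass-coloured inserts seen in its lid, 58 (x) by 38 (y) by 18 high, in mm. Origin: centre of its underside.
- dial_gauge: Loose bystander, to be left alone: dial gauge lying on its back, a dark disc 56 mm diameter and 20 mm high with a white face and a pointer, and a short stem that reaches 38 mm from the centre along its +x. Origin: centre of the disc's underside.
There are look-alikes about, which are no part of the job. Leave any brown, pink or purple look-alike of the step_block alone.

How it is judged (in metres and radians):
At the end, for the whole second after the job is handed in: Nuts flat and step block on its base, each within 15 mm per tray axis of the middle of its compartment (nut and block in different ones of the long tray); each collet upright on the tray floor inside its own nut (axes within 10-11 mm); all still; bystanders moved under 30 mm (x of large_nut in the frame of square_tray between -0.015 and 0.015 m and y of large_nut in the frame of square_tray between -0.015 and 0.015 m and z of large_nut in the frame of square_tray between 0.002 and 0.0065 m and angle between each of large_nut, small_nut, step_block's own z axis and vertical below 0.06 rad and horizontal distance between large_collet and large_nut below 0.011 m and z of large_collet in the frame of square_tray between 0.002 and 0.0065 m and angle between each of large_collet, small_collet's own z axis and vertical below 0.1 rad and z of small_nut in the frame of long_tray between 0.002 and 0.0065 m and horizontal distance between small_collet and small_nut below 0.01 m and z of small_collet in the frame of long_tray between 0.002 and 0.0065 m and z of step_block in the frame of long_tray between 0.002 and 0.0065 m and ((x of small_nut in the frame of long_tray between 0.0338 and 0.0638 m and y of small_nut in the frame of long_tray between -0.015 and 0.015 m and x of step_block in the frame of long_tray between -0.0638 and -0.0338 m and y of step_block in the frame of long_tray between -0.015 and 0.015 m) or (x of small_nut in the frame of long_tray between -0.0638 and -0.0338 m and y of small_nut in the frame of long_tray between -0.015 and 0.015 m and x of step_block in the frame of long_tray between 0.0338 and 0.0638 m and y of step_block in the frame of long_tray between -0.015 and 0.015 m)) and linear speed of each of large_nut, large_collet, small_nut, small_collet, step_block below 0.01 m/s and distance of each of drill_chuck, insert_case, dial_gauge from where it was at the start of the episode below 0.03 m); the robot touches nothing.
It fails at once if the drill chuck is knocked over (angle between drill_chuck's own z axis and vertical above 0.5 rad).
It fails at once if the insert case is knocked over (angle between insert_case's own z axis and vertical above 0.5 rad).
It fails at once if the dial gauge is knocked over (angle between dial_gauge's own z axis and vertical above 0.5 rad).
It also fails if it takes over 128 s, if anything falls off the work surface, if the arm or the gripper's body presses on something with over 40 N, if the wrist force passes 120 N, or if a joint passes its speed limit or range.

## Working session

There is one attempt and no reset: what is moved stays moved. The work goes in short steps, Python scripts to look and compute and a tool call to move; the robot and the scene stay as the last step left them, time stands still between calls to the robot, and variables do not carry over. Pictures are saved under pics/ and viewed, at most 14 in all, crops included, and the job is handed in when it is done.

Besides the shell and the picture viewer there is one more tool, called after "Emit:" in YAML: its name, and indented under it one key for each argument. drive_tool: Moves the arm, as the interface text tells. Its arguments: {"type":"object","properties":{"series":{"type":"string"},"fingers":{"type":"number"},"force":{"type":"number"}},"required":["series"]}

```bash
mkdir -p pics
cat > h.py <<'E'
import numpy as np, cv2
from plant import env
def cap(n):
    c=env.capture(n); R=cv2.Rodrigues(np.array(c["rvec"],float))[0]; c["R"]=R; c["t"]=np.array(c["tvec"],float).ravel(); c["C"]=-R.T@c["t"]; return c
def ray(c,uv,z):
    p=cv2.undistortPoints(np.array(uv,float).reshape(-1,1,2),np.array(c["K"],float),np.array(c["dist"],float)).reshape(-1,2)
    d=np.c_[p,np.ones(len(p))]@c["R"]; s=(z-c["C"][2])/d[:,2]; return c["C"]+d*s[:,None]
def cloud(c):
    h,w=c["depth"].shape; v,u=np.mgrid[:h,:w]
    p=cv2.undistortPoints(np.c_[u.ravel(),v.ravel()].astype(float).reshape(-1,1,2),np.array(c["K"],float),np.array(c["dist"],float)).reshape(-1,2)
    P=np.c_[p,np.ones(len(p))]*c["depth"].reshape(-1,1)
    return ((P-c["t"])@c["R"]).reshape(h,w,3)
def save(c,n): cv2.imwrite("pics/"+n,cv2.cvtColor(c["image"],cv2.COLOR_RGB2BGR))
E
python3 - <<'E'
from h import *
for n in("top","scene"):
    c=cap(n); save(c,n+"0.png"); print(n,c["C"],c["K"][0][0],(c["depth"]>0).mean())
print(env.get_state(),env.grip_point_offset)
E
```

```text
top [ 439.98470843  -20.71751481 1182.77491252] 500.4682585484397 0.9960331632653061
scene [1153.01398291 -245.22032657  841.02849043] 492.90974879300836 0.9961777210884354
{'t': 0.1, 'qpos': array([ 7.60653424e+01,  2.02572510e+01,  9.36270130e+01, -5.59388621e-04,
        6.61891259e+01, -1.36800804e-01]), 'joint_velocities': array([-0.02025993, -0.11532405, -0.11893124, -0.0525502 ,  0.09747603,
        0.0665604 ]), 'joint_efforts': array([-4.37037479e-04, -5.94902980e+01, -3.34932196e+01,  6.98699034e-02,
        1.85588765e-02, -6.84503266e-05]), 'tcp_pos': array([148.94134958, 606.50224169, 213.93617841]), 'orientation': array([-1.79926609e+02,  3.36256684e-04,  1.66202370e+02]), 'contact_force': array([-0.04800799, -0.47078743, -0.69845668]), 'wrist_torque': array([ 0.07051328,  0.00710953, -0.03168468]), 'grasp_force': 0.0, 'width': 91.71906830030794} 18.700000000000003
```

View pics/top0.png

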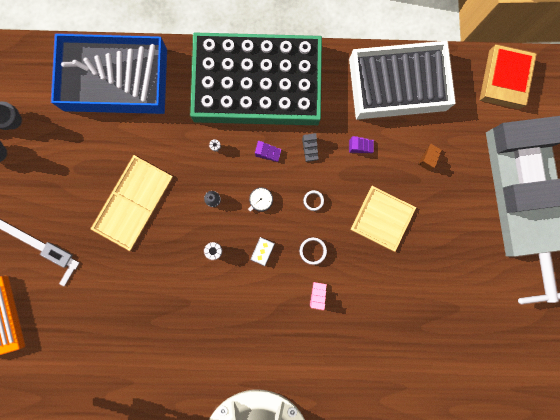

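View pics/scene0.png

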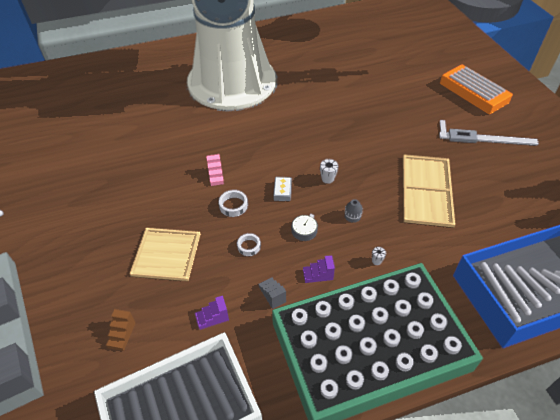

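The top picture shows five step blocks: purple (268,151), dark (310,147), purple (362,145), brown (432,155) and pink (318,296). Only the dark one at (310,147) matches dark steel, so I'll confirm it in a crop.
- **Stock:** the large nut is at (313,251), the small nut at (314,201), the large collet at (212,251) and the small collet at (214,145).
- **Trays:** the square tray is at (384,218) and the long tray at (132,203).

```bash
cat >> h.py <<'E'
def blob(P,xy,r,z0,z1):
    m=(np.hypot(P[...,0]-xy[0],P[...,1]-xy[1])<r)&(P[...,2]>z0)&(P[...,2]<z1); return m
def circ(p):
    A=np.c_[2*p,np.ones(len(p))]; s=np.linalg.lstsq(A,(p**2).sum(1),rcond=None)[0]; return s[:2],np.sqrt(s[2]+s[0]**2+s[1]**2)
E
python3 - <<'E'
from h import *
c=cap("top"); P=cloud(c); s=cap("scene"); Q=cloud(s)
im=c["image"][115:180,240:450]; cv2.imwrite("pics/crop1.png",cv2.cvtColor(cv2.resize(im,None,fx=3.6,fy=3.6,interpolation=2),cv2.COLOR_RGB2BGR))
ob=dict(large_nut=(313,251,20),small_nut=(314,201,16),large_collet=(212,251,46),small_collet=(214,145,34),step=(310,147,42),chuck=(212,199,46),gauge=(260,200,20),case=(263,251,18))
for n,(u,v,h) in ob.items():
    x=ray(c,(u,v),h)[0]
    for nm,PP in(("top",P),("scene",Q)):
        m=blob(PP,x[:2],45,h-4 if n!="step" else 8,h+4); p=PP[m][:,:2].astype(np.float32)
        if len(p)<5: print(n,nm,len(p)); continue
        (cc,r)=cv2.minEnclosingCircle(p); print(n,nm,len(p),np.median(PP[m][:,2]).round(1),"mec",np.round(cc,1),round(r,1),"rect",[np.round(q,1) for q in cv2.minAreaRect(p)])
    print("table",P[v-25 if v>180 else v+18,u])
hsv=cv2.cvtColor(c["image"],cv2.COLOR_RGB2HSV)
m=cv2.inRange(hsv,(15,40,140),(35,190,255)); m=cv2.morphologyEx(m,cv2.MORPH_CLOSE,np.ones((5,5)))
for k in cv2.findContours(m,0,2)[0]:
    if cv2.contourArea(k)>1500:
        k=ray(c,k.reshape(-1,2),9)[:,:2].astype(np.float32); print("tray",[np.round(q,1) for q in cv2.minAreaRect(k)])
for x in((384,218),(132,203),(255,75),(400,80)): print(P[x[1],x[0]])
E
```

```text
large_nut top 202 20.2 mec [ 445.  -121.7] 31.6 rect [array([ 445.8, -121.9]), array([60.3, 60.8]), np.float64(1.2)]
large_nut scene 218 19.2 mec [ 444.8 -123. ] 32.8 rect [array([ 445.6, -122.2]), array([59.8, 62.4]), np.float64(73.8)]
table [ 5.02565049e+02 -1.22750685e+02 -3.68341179e-01]
small_nut top 132 16.0 mec [ 563.3 -121.2] 23.9 rect [array([ 563.4, -121. ]), array([45.1, 45.9]), np.float64(38.1)]
small_nut scene 172 15.0 mec [ 563.2 -121.4] 25.0 rect [array([ 564.1, -122. ]), array([46.8, 46.8]), np.float64(28.6)]
table [ 622.90969638 -123.66983131   -5.68552569]
large_collet top 231 46.2 mec [439.8 107.4] 20.0 rect [array([439.6, 107.7]), array([38.6, 38.2]), np.float64(48.1)]
large_collet scene 185 45.5 mec [440.3 106.6] 20.7 rect [array([441. , 106.4]), array([39.1, 38.6]), np.float64(77.9)]
table [4.97143503e+02 1.15933377e+02 4.63803867e-01]
small_collet top 88 34.2 mec [685.  112.3] 13.2 rect [array([684.6, 112.1]), array([24.3, 24.5]), np.float64(57.6)]
small_collet scene 120 34.0 mec [685.3 111.1] 13.0 rect [array([686.1, 111.2]), array([23.8, 24.9]), np.float64(10
[... 820 characters left out ...]
9.0)]
table [621.17246456   5.65428955   1.17646581]
case top 351 18.9 mec [440.9  -4.9] 32.9 rect [array([441. ,  -4.3]), array([37.8, 57.8]), np.float64(67.6)]
case scene 322 18.4 mec [441.6  -4.4] 33.8 rect [array([441.6,  -5. ]), array([38.1, 60.8]), np.float64(67.6)]
table [499.97728182  -4.34551138  -1.98221137]
tray [array([ 524.4, -286.5]), array([118.3, 118.1]), np.float64(64.6)]
tray [array([548.4, 305.8]), array([106.8, 201.2]), np.float64(62.4)]
tray [array([ 876.3, -587. ]), array([114.3, 142.8]), np.float64(78.7)]
[ 524.917353  -289.7467272    6.3522703]
[546.35064752 303.45776018  10.59760648]
[844.20528539  21.52110204  58.21827634]
[ 843.7937795  -315.01540571   51.22514442]
```

View pics/crop1.png

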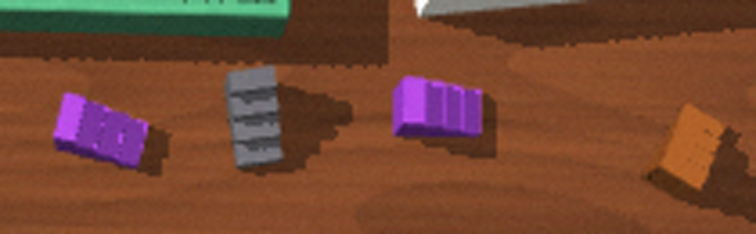

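The crop shows the dark step block at about (255,117), between two purple blocks, with the brown one at the right. The dark grey block at image pixel (310,147) is the right one. Its measured 56×30 footprint fits, as do the sizes of the nuts, collets and trays. I'm starting the move to the large nut.

```bash
cat > go.py <<'E'
import sys
from h import *
x,y,z,yaw=map(float,sys.argv[1:5]); s=env.get_state(); p=s["tcp_pos"]; w=s["orientation"][2]; a=np.radians(w)
d=np.array([x,y,z])-p; sx=d[0]*np.cos(a)+d[1]*np.sin(a); sy=d[0]*np.sin(a)-d[1]*np.cos(a)
print("t",s["t"],"at",p.round(1),round(w,1),"| x y z yaw:",np.round([sx/250,sy/250,-d[2]/250,-((yaw-w+90)%180-90)/180],4),"w",round(s["width"],1),"g",round(s["grasp_force"],1))
E
python3 go.py 445.3 -122.1 120 166.2
```

```text
t 0.2 at [149.  606.7 214.1] 166.2 | x y z yaw: [-1.8462 -2.5483  0.3765  0.    ] w 92.1 g 0.0
```

Emit:
drive_tool:
  series: "-0.2 -0.28 0 0; -0.4 -0.56 0 0; -0.615 -0.848 0 0; -0.615 -0.848 0 0; -0.615 -0.848 0 0; -0.615 -0.848 0 0"
  fingers: 80
  force: 35

```text
t: 0.95
tcp_pos: [248.2, 364.5, 214.9]
orientation: [179.9, 0.0, 166.1]
contact_force: [1.1, 0.4, 0.2]
width: 80.0
grasp_force: 0.0
```

Emit:
drive_tool:
  series: "-0.2 -0.28 0 0; -0.4 -0.56 0 0; -0.615 -0.848 0 0; -0.615 -0.848 0 0; -0.615 -0.848 0 0; -0.615 -0.848 0 0; -0.615 -0.848 0 0"

```text
t: 1.82
tcp_pos: [346.4, 123.4, 214.5]
orientation: [180.0, -0.0, 166.3]
contact_force: [-0.0, -0.2, -0.5]
width: 80.1
grasp_force: 0.0
```

Emit:
drive_tool:
  series: "-0.2 -0.28 0 0; -0.4 -0.56 0 0; -0.615 -0.848 0.1 0; -0.615 -0.848 0.37 0; -0.615 -0.848 0.37 0; -0.615 -0.848 0.37 0; -0.615 -0.848 0.37 0; -0.615 -0.848 0.37 0"

```text
t: 2.82
tcp_pos: [446.0, -119.4, 123.2]
orientation: [180.0, 0.1, 166.3]
contact_force: [0.7, -0.3, -0.1]
width: 80.0
grasp_force: 0.0
```

```bash
python3 go.py 445.3 -122.1 5 166.2
```

```text
t 2.825 at [ 446.  -119.4  123.2] 166.3 | x y z yaw: [-0.     -0.0111  0.4729  0.0006] w 80.0 g 0.0
```

Emit:
drive_tool:
  series: "0 -0.011 0 0; 0 -0.011 0.15 0; 0 -0.011 0.3 0; 0 -0.011 0.4 0; 0 -0.011 0.45 0; 0 -0.011 0.472 0; 0 -0.011 0.472 0; 0 -0.011 0.472 0; 0 -0.011 0.472 0"

```text
t: 3.95
tcp_pos: [445.1, -123.5, 4.7]
orientation: [-180.0, 0.1, 166.2]
contact_force: [-0.4, -0.6, -0.3]
width: 80.3
grasp_force: 0.0
```

Emit:
drive_tool:
  series: "0 0 0 0; 0 0 0 0; 0 0 0 0; 0 0 0 0; 0 0 0 0; 0 0 0 0"
  fingers: 50

```text
t: 4.7
tcp_pos: [444.8, -123.3, 4.3]
orientation: [180.0, 0.0, 166.2]
contact_force: [-1.0, 2.2, 6.1]
width: 62.5
grasp_force: 35.0
```

Emit:
drive_tool:
  series: "0 0 -0.1 0; 0 0 -0.25 0; 0 0 -0.4 0; 0 0 -0.48 0; 0 0 -0.48 0; 0 0 -0.48 0"

```text
t: 5.45
tcp_pos: [443.9, -123.2, 123.1]
orientation: [-180.0, -0.1, 166.2]
contact_force: [-0.8, -0.3, -2.3]
width: 63.0
grasp_force: 35.0
```

```bash
python3 go.py 524.4 -286.5 120 166.2
python3 - <<'E'
from h import *
c=cap("top"); save(c,"t1.png")
cv2.imwrite("pics/crop2.png",cv2.cvtColor(cv2.resize(c["image"][180:340,220:430],None,fx=3,fy=3),cv2.COLOR_RGB2BGR))
E
```

```text
t 5.45 at [ 443.9 -123.2  123.1] 166.2 | x y z yaw: [-0.4684 -0.5575  0.0124  0.    ] w 63.0 g 35.0
```

View pics/crop2.png

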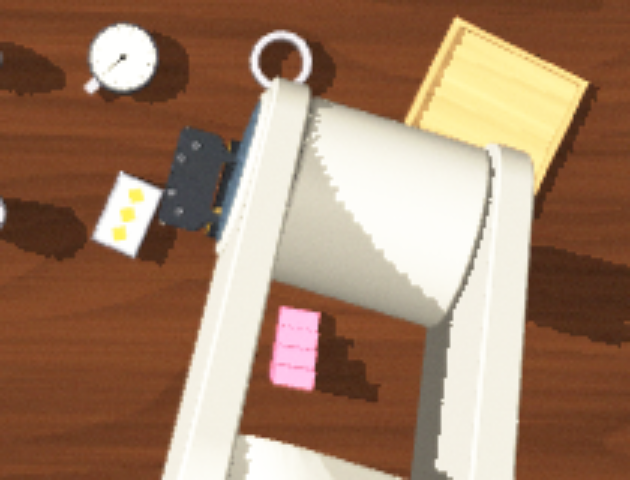

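The crop shows the gripper holding the nut, with the case (125,215) and gauge (122,57) undisturbed. Next I carry it to the square tray with the fingers along its diagonal.

Emit:
drive_tool:
  series: "-0.08 -0.09 0 0.055; -0.16 -0.18 0 0.11; -0.24 -0.28 0 0.165; -0.32 -0.38 0 0.22; -0.4 -0.47 0 0.27; -0.468 -0.557 0 0.314; -0.468 -0.557 0.012 0.314; -0.468 -0.557 0.012 0.314; -0.468 -0.557 0.012 0.314; -0.468 -0.557 0.012 0.314"

```text
t: 6.75
tcp_pos: [524.9, -285.9, 121.1]
orientation: [-180.0, -0.0, 109.7]
contact_force: [0.7, -0.3, -3.0]
width: 62.8
grasp_force: 35.0
```

```bash
python3 go.py 524.4 -286.5 8.6 109.6
```

```text
t 6.75 at [ 524.9 -285.9  121.1] 109.7 | x y z yaw: [-0.0018 -0.0027  0.45    0.0008] w 62.8 g 35.0
```

Emit:
drive_tool:
  series: "-0.002 -0.003 0.1 0; -0.002 -0.003 0.2 0; -0.002 -0.003 0.3 0; -0.002 -0.003 0.38 0; -0.002 -0.003 0.42 0; -0.002 -0.003 0.435 0; -0.002 -0.003 0.443 0; -0.002 -0.003 0.448 0; -0.002 -0.003 0.449 0; -0.002 -0.003 0.449 0"

```text
t: 8.0
tcp_pos: [524.7, -287.3, 9.1]
orientation: [180.0, 0.0, 109.7]
contact_force: [0.5, 0.0, -2.0]
width: 62.7
grasp_force: 35.0
```

Emit:
drive_tool:
  series: "0 0 0 0; 0 0 0 0; 0 0 0 0; 0 0 0 0"
  fingers: 70

```text
t: 8.5
tcp_pos: [524.6, -287.2, 8.9]
orientation: [180.0, 0.0, 109.7]
contact_force: [-0.4, 0.8, 0.9]
width: 70.1
grasp_force: 0.0
```

Emit:
drive_tool:
  series: "0 0 -0.05 0; 0 0 -0.2 0; 0 0 -0.35 0; 0 0 -0.46 0; 0 0 -0.46 0; 0 0 -0.46 0"

```text
t: 9.25
tcp_pos: [524.2, -287.0, 123.5]
orientation: [-180.0, -0.0, 109.7]
contact_force: [-0.6, -0.1, 0.4]
width: 69.9
grasp_force: 0.0
```

```bash
python3 go.py 563.6 -121.3 5 109.6
```

```text
t 9.25 at [ 524.2 -287.   123.5] 109.7 | x y z yaw: [5.709e-01 3.718e-01 4.740e-01 5.000e-04] w 69.9 g 0.0
```

Emit:
drive_tool:
  series: "0.2 0.13 0 0; 0.4 0.26 0 0; 0.571 0.372 0 0; 0.571 0.372 0 0; 0.571 0.372 0.1 0; 0.571 0.372 0.25 0; 0.571 0.372 0.35 0; 0.571 0.372 0.4 0; 0.571 0.372 0.4 0; 0.571 0.372 0.4 0"

```text
t: 10.5
tcp_pos: [564.6, -121.9, 24.5]
orientation: [180.0, 0.0, 109.7]
contact_force: [0.0, -0.3, -0.2]
width: 70.4
grasp_force: 0.0
```

```bash
python3 go.py 563.6 -121.3 4.8 109.6
```

```text
t 10.5 at [ 564.6 -121.9   24.5] 109.7 | x y z yaw: [ 0.0035 -0.0028  0.079   0.0004] w 70.4 g 0.0
```

Emit:
drive_tool:
  series: "0.003 -0.003 0.04 0; 0.003 -0.003 0.07 0; 0.003 -0.003 0.078 0; 0.003 -0.003 0.078 0; 0.003 -0.003 0.078 0"

```text
t: 11.12
tcp_pos: [563.2, -121.0, 4.5]
orientation: [180.0, 0.0, 109.7]
contact_force: [-0.3, -0.0, 0.5]
width: 70.4
grasp_force: 0.0
```

Emit:
drive_tool:
  series: "0 0 0 0; 0 0 0 0; 0 0 0 0; 0 0 0 0; 0 0 0 0; 0 0 0 0"
  fingers: 36

```text
t: 11.88
tcp_pos: [563.2, -121.1, 4.4]
orientation: [180.0, 0.0, 109.7]
contact_force: [0.1, 0.1, 2.1]
width: 46.7
grasp_force: 35.0
```

Emit:
drive_tool:
  series: "0 0 -0.1 0; 0 0 -0.25 0; 0 0 -0.4 0; 0 0 -0.48 0; 0 0 -0.48 0; 0 0 -0.48 0; 0 0 -0.48 0"

```text
t: 12.75
tcp_pos: [562.2, -120.8, 123.0]
orientation: [-179.9, -0.1, 109.7]
contact_force: [0.3, -0.2, -1.1]
width: 46.6
grasp_force: 35.0
```

```bash
python3 go.py 505.2 328.4 120 107.4;python3 go.py 591.6 283.2 120 107.4
```

```text
t 12.75 at [ 562.2 -120.8  123. ] 109.7 | x y z yaw: [1.7688 0.3904 0.0119 0.0127] w 46.6 g 35.0
t 12.75 at [ 562.2 -120.8  123. ] 109.7 | x y z yaw: [1.4822 0.6549 0.0119 0.0127] w 46.6 g 35.0
```

Emit:
drive_tool:
  series: "0.12 0.05 0 0; 0.27 0.12 0 0; 0.42 0.19 0 0; 0.58 0.26 0 0; 0.69 0.3 0 0; 0.741 0.327 0 0; 0.741 0.327 0 0; 0.741 0.327 0 0"

```text
t: 13.75
tcp_pos: [577.5, 80.0, 124.1]
orientation: [-180.0, 0.0, 109.7]
contact_force: [-0.7, -0.3, -1.6]
width: 46.0
grasp_force: 35.0
```

Emit:
drive_tool:
  series: "0.12 0.05 0 0; 0.27 0.12 0 0; 0.42 0.19 0 0; 0.58 0.26 0 0; 0.69 0.3 0 0; 0.741 0.327 0 0.013; 0.741 0.327 0 0.013; 0.741 0.327 0.011 0.013; 0.741 0.327 0.011 0.013"

```text
t: 14.88
tcp_pos: [592.1, 281.6, 121.2]
orientation: [-180.0, 0.0, 107.3]
contact_force: [0.4, 0.1, -0.8]
width: 46.2
grasp_force: 35.0
```

```bash
python3 go.py 591.6 283.2 8.8 107.4
```

```text
t 14.875 at [592.1 281.6 121.2] 107.3 | x y z yaw: [ 6.500e-03 -1.000e-04  4.498e-01 -5.000e-04] w 46.2 g 35.0
```

Emit:
drive_tool:
  series: "0.006 0 0.1 0; 0.006 0 0.2 0; 0.006 0 0.3 0; 0.006 0 0.38 0; 0.006 0 0.42 0; 0.006 0 0.435 0; 0.006 0 0.443 0; 0.006 0 0.448 0; 0.006 0 0.449 0; 0.006 0 0.449 0"

```text
t: 16.12
tcp_pos: [591.9, 284.4, 9.6]
orientation: [180.0, -0.0, 107.3]
contact_force: [-0.3, 0.7, -1.1]
width: 46.6
grasp_force: 35.0
```

Emit:
drive_tool:
  series: "0 0 0 0; 0 0 0 0; 0 0 0 0; 0 0 0 0"
  fingers: 60

```text
t: 16.62
tcp_pos: [591.8, 284.4, 9.4]
orientation: [180.0, -0.0, 107.3]
contact_force: [-0.2, 0.6, -0.6]
width: 60.2
grasp_force: 0.0
```

Emit:
drive_tool:
  series: "0 0 -0.05 0; 0 0 -0.2 0; 0 0 -0.35 0; 0 0 -0.46 0; 0 0 -0.46 0; 0 0 -0.46 0"

```text
t: 17.38
tcp_pos: [591.3, 284.1, 123.9]
orientation: [-180.0, 0.0, 107.3]
contact_force: [-1.4, 0.4, -0.9]
width: 59.8
grasp_force: 0.0
```

```bash
python3 go.py 693.0 -110.7 120 10
```

```text
t 17.375 at [591.3 284.1 123.9] 107.3 | x y z yaw: [-1.6287 -0.0826  0.0157 -0.4592] w 59.8 g 0.0
```

Emit:
drive_tool:
  series: "-0.15 0 0 -0.05; -0.3 -0.01 0 -0.1; -0.45 -0.02 0 -0.15; -0.6 -0.03 0 -0.2; -0.75 -0.04 0 -0.25; -0.815 -0.041 0 -0.3; -0.815 -0.041 0 -0.36; -0.815 -0.041 0 -0.41; -0.815 -0.041 0 -0.459; -0.815 -0.041 0 -0.459"

```text
t: 18.62
tcp_pos: [641.9, 86.6, 122.9]
orientation: [180.0, -0.1, -170.1]
contact_force: [0.3, -0.7, 0.7]
width: 60.4
grasp_force: 0.0
```

```bash
python3 - <<'E'
from h import *
for n in("top","scene"):
    c=cap(n); P=cloud(c)
    m=blob(P,(687,-111.5),40,8,60); p=P[m]; d=np.array([np.cos(.17),np.sin(.17)])
    a=(p[:,:2]-[686.6,-111.7])@d
    print(n,m.sum(),[ (k,np.round(np.median(p[(a>k)&(a<k+14),2]),1)) for k in(-28,-14,0,14) if ((a>k)&(a<k+14)).any()])
    for nm,x,h in(("LN",(524.4,-286.5),24),("SN",(591.6,283.2),20)):
        q=P[blob(P,x,45,h-3,h+3)]
        if len(q)>20:
            k,r=cv2.minEnclosingCircle(q[:,:2].astype(np.float32)); print(nm,len(q),q[:,2].mean().round(1),np.round(k,1),round(r,1))
E
python3 go.py 693.0 -110.7 120 10
```

```text
top 351 [(-28, np.float64(12.9)), (-14, np.float64(21.8)), (0, np.float64(32.0)), (14, np.float64(42.5))]
LN 190 24.2 [ 523.9 -287.1] 31.6
SN 56 19.7 [591.6 289.2] 22.6
scene 485 [(-28, np.float64(11.9)), (-14, np.float64(21.9)), (0, np.float64(31.9)), (14, np.float64(39.3))]
LN 252 23.6 [ 525.5 -287.8] 32.7
SN 140 19.4 [592.6 283.2] 24.5
t 18.725 at [642.2  86.7 123.4] -170.2 | x y z yaw: [-0.0665 -0.8128  0.0135 -0.0013] w 60.3 g 0.0
```

Emit:
drive_tool:
  series: "-0.02 -0.2 0 0; -0.04 -0.42 0 0; -0.06 -0.64 0 0; -0.067 -0.813 0 0; -0.067 -0.813 0 0; -0.067 -0.813 0.1 0; -0.067 -0.813 0.2 0; -0.067 -0.813 0.27 0; -0.067 -0.813 0.27 0; -0.067 -0.813 0.27 0"

```text
t: 19.98
tcp_pos: [694.9, -110.2, 57.6]
orientation: [-180.0, 0.0, -170.0]
contact_force: [-0.6, -0.6, 0.4]
width: 60.1
grasp_force: 0.0
```

```bash
python3 go.py 693.0 -110.7 5 10
```

```text
t 19.975 at [ 694.9 -110.2   57.6] -170.0 | x y z yaw: [ 7.900e-03 -6.000e-04  2.104e-01 -2.000e-04] w 60.1 g 0.0
```

Emit:
drive_tool:
  series: "0.007 0 0.06 0; 0.007 0 0.12 0; 0.007 0 0.17 0; 0.007 0 0.2 0; 0.007 0 0.209 0; 0.007 0 0.209 0; 0.007 0 0.209 0"

```text
t: 20.85
tcp_pos: [693.1, -110.8, 5.1]
orientation: [-180.0, 0.0, -170.0]
contact_force: [0.3, -0.6, 0.6]
width: 59.8
grasp_force: 0.0
```

Emit:
drive_tool:
  series: "0 0 0 0; 0 0 0 0; 0 0 0 0; 0 0 0 0; 0 0 0 0; 0 0 0 0; 0 0 0 0"
  fingers: 20
  force: 45

```text
t: 21.72
tcp_pos: [692.7, -110.6, 4.7]
orientation: [180.0, 0.0, -170.0]
contact_force: [-0.8, 2.5, 4.0]
width: 29.8
grasp_force: 45.0
```

Emit:
drive_tool:
  series: "0 0 -0.1 0; 0 0 -0.25 0; 0 0 -0.4 0; 0 0 -0.48 0; 0 0 -0.48 0; 0 0 -0.48 0; 0 0 -0.48 0"

```text
t: 22.6
tcp_pos: [691.6, -110.7, 122.7]
orientation: [180.0, -0.1, -170.0]
contact_force: [0.3, 0.8, -3.2]
width: 29.7
grasp_force: 45.0
```

```bash
python3 go.py 511.6 329.5 120 10
```

```text
t 22.6 at [ 691.6 -110.7  122.7] -170.0 | x y z yaw: [ 4.0470e-01  1.8587e+00  1.0700e-02 -2.0000e-04] w 29.7 g 45.0
```

Emit:
drive_tool:
  series: "0.03 0.12 0 0; 0.06 0.28 0 0; 0.1 0.46 0 0; 0.14 0.64 0 0; 0.18 0.81 0 0; 0.202 0.929 0 0; 0.202 0.929 0 0; 0.202 0.929 0 0"

```text
t: 23.6
tcp_pos: [602.7, 108.9, 124.0]
orientation: [-180.0, -0.0, -170.0]
contact_force: [0.9, 0.2, -3.7]
width: 29.9
grasp_force: 45.0
```

Emit:
drive_tool:
  series: "0.03 0.12 0 0; 0.06 0.28 0 0; 0.1 0.46 0 0; 0.14 0.64 0 0; 0.18 0.81 0 0; 0.202 0.929 0 0; 0.202 0.929 0 0; 0.202 0.929 0.01 0; 0.202 0.929 0.01 0; 0.202 0.929 0.01 0"

```text
t: 24.85
tcp_pos: [513.2, 328.3, 122.0]
orientation: [-180.0, -0.0, -170.1]
contact_force: [-0.0, -0.4, -3.2]
width: 29.4
grasp_force: 45.0
```

```bash
python3 go.py 511.6 329.5 9 10
```

```text
t 24.85 at [513.2 328.3 122. ] -170.1 | x y z yaw: [ 0.0056  0.0059  0.4518 -0.0006] w 29.4 g 45.0
```

Emit:
drive_tool:
  series: "0.005 0.003 0.1 0; 0.005 0.003 0.2 0; 0.005 0.003 0.3 0; 0.005 0.003 0.38 0; 0.005 0.003 0.42 0; 0.005 0.003 0.435 0; 0.005 0.003 0.443 0; 0.005 0.003 0.448 0; 0.005 0.003 0.451 0; 0.005 0.003 0.451 0"

```text
t: 26.1
tcp_pos: [511.6, 329.8, 9.6]
orientation: [180.0, 0.0, -170.0]
contact_force: [-1.0, -0.3, -3.4]
width: 29.9
grasp_force: 45.0
```

Emit:
drive_tool:
  series: "0 0 0 0; 0 0 0 0; 0 0 0 0; 0 0 0 0"
  fingers: 42

```text
t: 26.6
tcp_pos: [511.6, 329.8, 9.4]
orientation: [180.0, 0.0, -170.0]
contact_force: [0.2, -0.0, 0.1]
width: 41.8
grasp_force: 0.0
```

Emit:
drive_tool:
  series: "0 0 -0.05 0; 0 0 -0.2 0; 0 0 -0.35 0; 0 0 -0.46 0; 0 0 -0.46 0; 0 0 -0.46 0"

```text
t: 27.35
tcp_pos: [511.1, 329.5, 124.0]
orientation: [-180.0, -0.0, -170.0]
contact_force: [0.0, 0.0, -0.4]
width: 41.9
grasp_force: 0.0
```

```bash
python3 go.py 685.3 111.8 120 10; python3 go.py 440.2 107.2 120 10
```

```text
t 27.35 at [511.1 329.5 124. ] -170.0 | x y z yaw: [-5.357e-01 -9.784e-01  1.590e-02 -2.000e-04] w 41.9 g 0.0
t 27.35 at [511.1 329.5 124. ] -170.0 | x y z yaw: [ 4.331e-01 -8.268e-01  1.590e-02 -2.000e-04] w 41.9 g 0.0
```

Emit:
drive_tool:
  series: "-0.12 -0.22 0 0; -0.24 -0.45 0 0; -0.37 -0.68 0 0; -0.48 -0.88 0 0; -0.536 -0.978 0 0; -0.536 -0.978 0 0; -0.536 -0.978 0.1 0; -0.536 -0.978 0.2 0; -0.536 -0.978 0.27 0; -0.536 -0.978 0.27 0"
  fingers: 46

```text
t: 28.6
tcp_pos: [684.0, 113.0, 55.2]
orientation: [180.0, -0.2, -170.0]
contact_force: [-0.4, 0.0, 1.0]
width: 45.7
grasp_force: 0.0
```

```bash
python3 - <<'E'
from h import *
c=cap("scene");P=cloud(c)
for nm,x,h in(("SN",(591.6,283.2),20),):
    q=P[blob(P,x,35,h-3,h+3)]; print(circ(q[:,:2]))
    k,r=cv2.minEnclosingCircle(q[:,:2].astype(np.float32)); print(nm,len(q),np.round(k,1),round(r,1))
p=P[blob(P,(505,328),45,11,60)]; print("step",cv2.minAreaRect(p[:,:2].astype(np.float32)),p[:,2].max())
E
python3 go.py 685.3 111.8 18 10
```

```text
(array([594.61526807, 282.54876066]), np.float64(20.34248466031979))
SN 29 [600.  282.2] 22.2
step ((514.8037719726562, 328.63189697265625), (42.76198196411133, 33.31969451904297), 11.387819290161133) 49.20520468534765
t 28.65 at [685.  112.9  56.4] -170.0 | x y z yaw: [-4.000e-04 -4.700e-03  1.537e-01  1.000e-04] w 45.8 g 0.0
```

Emit:
drive_tool:
  series: "0 -0.004 0.05 0; 0 -0.004 0.1 0; 0 -0.004 0.14 0; 0 -0.004 0.153 0; 0 -0.004 0.153 0; 0 -0.004 0.153 0"

```text
t: 29.4
tcp_pos: [686.2, 111.2, 18.9]
orientation: [-180.0, 0.0, -170.0]
contact_force: [0.2, 0.3, 0.3]
width: 45.8
grasp_force: 0.0
```

Emit:
drive_tool:
  series: "0 0 0 0; 0 0 0 0; 0 0 0 0; 0 0 0 0; 0 0 0 0; 0 0 0 0"
  fingers: 18
  force: 30

```text
t: 30.15
tcp_pos: [686.1, 111.2, 18.8]
orientation: [180.0, 0.0, -170.0]
contact_force: [-0.2, -0.3, 2.4]
width: 25.0
grasp_force: 30.0
```

Emit:
drive_tool:
  series: "0 0 -0.1 0; 0 0 -0.25 0; 0 0 -0.4 0; 0 0 -0.48 0; 0 0 -0.48 0; 0 0 -0.48 0; 0 0 -0.48 0"

```text
t: 31.02
tcp_pos: [685.0, 111.0, 136.8]
orientation: [180.0, -0.2, -170.0]
contact_force: [-0.2, -0.8, -0.0]
width: 25.1
grasp_force: 30.0
```

```bash
python3 - <<'E'
from h import *
c=cap("top");P=cloud(c); save(c,"t2.png")
q=P[blob(P,(591.6,283.2),35,17,23)]; k,r=cv2.minEnclosingCircle(q[:,:2].astype(np.float32)); print("SN",len(q),np.round(k,1),round(r,1),circ(q[:,:2]))
p=P[blob(P,(505,328),45,11,60)]; print("step",cv2.minAreaRect(p[:,:2].astype(np.float32)),p[:,2].max())
im=c["image"][130:280,70:270]; cv2.imwrite("pics/crop3.png",cv2.cvtColor(cv2.resize(im,None,fx=3,fy=3),cv2.COLOR_RGB2BGR))
E
python3 go.py 591.9 283.8 130 10
```

```text
SN 0 [0. 0.] 0.0 (array([0., 0.]), np.float64(0.0))
step ((505.9132385253906, 327.2862854003906), (56.85859680175781, 32.09027862548828), 7.2749199867248535) 52.01488379598758
t 31.075 at [685.1 111.  137. ] -170.0 | x y z yaw: [ 2.478e-01  7.453e-01  2.800e-02 -2.000e-04] w 25.2 g 30.0
```

View pics/crop3.png

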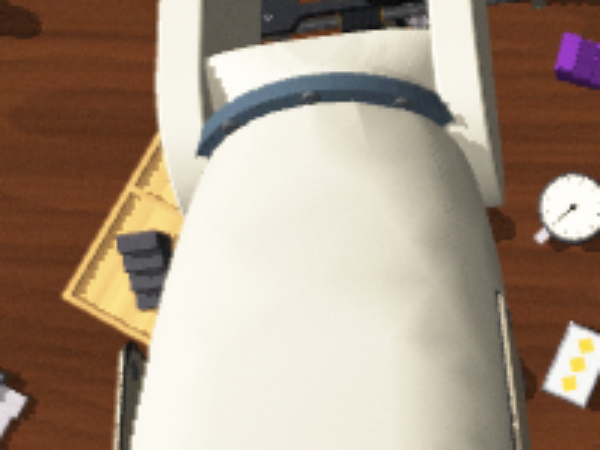

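The crop shows the step block sitting in its compartment at (145,270), with the gauge and case undisturbed; the arm hides the small nut. I'll place the small collet using the nut position measured earlier.

Emit:
drive_tool:
  series: "0.04 0.12 0 0; 0.09 0.27 0 0; 0.15 0.44 0 0; 0.2 0.6 0 0; 0.235 0.7 0 0; 0.248 0.745 0 0; 0.248 0.745 0.028 0; 0.248 0.745 0.028 0; 0.248 0.745 0.028 0; 0.248 0.745 0.028 0"

```text
t: 32.33
tcp_pos: [593.1, 283.2, 131.7]
orientation: [-180.0, 0.0, -170.1]
contact_force: [0.1, 0.6, -0.1]
width: 25.0
grasp_force: 30.0
```

```bash
python3 go.py 592 283.6 23.4 10
```

```text
t 32.325 at [593.1 283.2 131.7] -170.1 | x y z yaw: [ 0.0039  0.0022  0.4331 -0.0005] w 25.0 g 30.0
```

Emit:
drive_tool:
  series: "0.003 0.001 0.1 0; 0.003 0.001 0.2 0; 0.003 0.001 0.27 0; 0.003 0.001 0.32 0; 0.003 0.001 0.36 0; 0.003 0.001 0.39 0; 0.003 0.001 0.41 0; 0.003 0.001 0.425 0; 0.003 0.001 0.432 0; 0.003 0.001 0.432 0"

```text
t: 33.58
tcp_pos: [591.9, 284.0, 23.7]
orientation: [180.0, 0.0, -170.0]
contact_force: [0.4, -0.4, -0.4]
width: 24.8
grasp_force: 30.0
```

```bash
python3 go.py 592 283.6 23.2 10
python3 - <<'E'
from h import *
print(env.get_state()["contact_force"])
c=cap("scene"); save(c,"s2.png"); im=c["image"][130:260,350:500]; cv2.imwrite("pics/crop4.png",cv2.cvtColor(cv2.resize(im,None,fx=4,fy=4),cv2.COLOR_RGB2BGR))
E
```

```text
t 33.575 at [591.9 284.   23.7] -170.0 | x y z yaw: [-0.0001 -0.0016  0.0018 -0.0002] w 24.8 g 30.0
[ 0.44180241 -0.37685129 -0.41297403]
```

View pics/crop4.png

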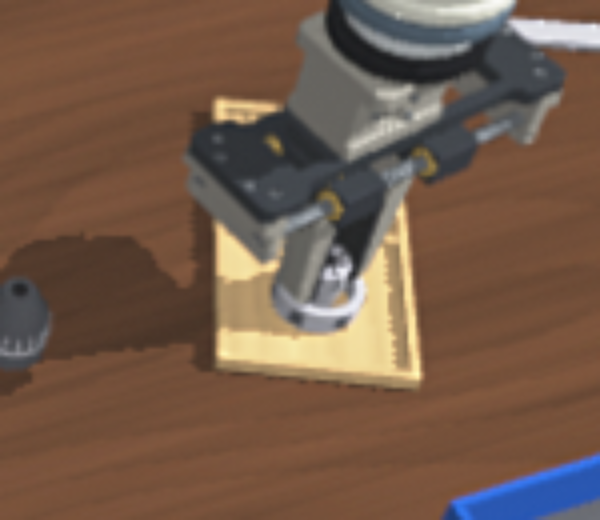

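The crop shows the small collet inside its ring at about (325,290), between the fingers, with the ring at (320,300). I'm releasing it and going on to the large collet.

Emit:
drive_tool:
  series: "0 0 0.002 0; 0 0 0.002 0; 0 0 0.002 0; 0 0 0.002 0; 0 0 0.002 0"
  fingers: 35

```text
t: 34.25
tcp_pos: [591.9, 284.0, 23.1]
orientation: [-180.0, 0.0, -170.0]
contact_force: [0.3, 0.2, 0.1]
width: 34.8
grasp_force: 0.0
```

Emit:
drive_tool:
  series: "0 0 -0.05 0; 0 0 -0.15 0; 0 0 -0.3 0; 0 0 -0.4 0; 0 0 -0.4 0; 0 0 -0.4 0"

```text
t: 35.0
tcp_pos: [591.4, 283.8, 122.6]
orientation: [-180.0, -0.0, -170.0]
contact_force: [-0.8, 0.1, -0.2]
width: 35.4
grasp_force: 0.0
```

```bash
python3 go.py 440.2 107.2 90 10
```

```text
t 35.0 at [591.4 283.8 122.6] -170.0 | x y z yaw: [ 7.180e-01 -5.910e-01  1.305e-01 -2.000e-04] w 35.4 g 0.0
```

Emit:
drive_tool:
  series: "0.15 -0.12 0 0; 0.32 -0.26 0 0; 0.5 -0.41 0 0; 0.65 -0.53 0 0; 0.718 -0.591 0.05 0; 0.718 -0.591 0.13 0; 0.718 -0.591 0.13 0; 0.718 -0.591 0.13 0; 0.718 -0.591 0.13 0"
  fingers: 62

```text
t: 36.12
tcp_pos: [441.0, 107.7, 90.9]
orientation: [180.0, 0.0, -170.0]
contact_force: [-0.5, 0.4, -0.1]
width: 62.1
grasp_force: 0.0
```

```bash
python3 go.py 440.2 107.2 26 10
```

```text
t 36.125 at [441.  107.7  90.9] -170.0 | x y z yaw: [ 3.600e-03 -1.300e-03  2.598e-01 -1.000e-04] w 62.1 g 0.0
```

Emit:
drive_tool:
  series: "0.003 -0.001 0.07 0; 0.003 -0.001 0.15 0; 0.003 -0.001 0.21 0; 0.003 -0.001 0.25 0; 0.003 -0.001 0.26 0; 0.003 -0.001 0.26 0; 0.003 -0.001 0.26 0"

```text
t: 37.0
tcp_pos: [440.3, 107.1, 26.0]
orientation: [180.0, 0.0, -170.0]
contact_force: [-0.4, 0.3, -0.3]
width: 62.1
grasp_force: 0.0
```

Emit:
drive_tool:
  series: "0 0 0 0; 0 0 0 0; 0 0 0 0; 0 0 0 0; 0 0 0 0; 0 0 0 0"
  fingers: 30
  force: 40

```text
t: 37.75
tcp_pos: [440.2, 107.1, 25.8]
orientation: [180.0, 0.0, -170.0]
contact_force: [-0.5, 1.4, 5.4]
width: 38.5
grasp_force: 40.0
```

Emit:
drive_tool:
  series: "0 0 -0.1 0; 0 0 -0.25 0; 0 0 -0.4 0; 0 0 -0.48 0; 0 0 -0.48 0; 0 0 -0.48 0; 0 0 -0.48 0"

```text
t: 38.62
tcp_pos: [439.1, 106.8, 144.4]
orientation: [-180.0, -0.1, -170.0]
contact_force: [0.4, 0.1, -2.7]
width: 39.1
grasp_force: 40.0
```

```bash
python3 go.py 524.5 -287.2 140 10
python3 - <<'E'
from h import *
for n in("top","scene"):
    c=cap(n);P=cloud(c)
    for nm,x,h in(("SN",(592,283.6),20),("SC",(592,283.6),38),("LN",(524.4,-287),24)):
        q=P[blob(P,x,40,h-3,h+3)]
        if len(q)>20: k,r=cv2.minEnclosingCircle(q[:,:2].astype(np.float32)); print(n,nm,len(q),np.round(k,1),round(r,1))
E
```

```text
t 38.625 at [439.1 106.8 144.4] -170.0 | x y z yaw: [-6.3900e-02 -1.6113e+00  1.7400e-02 -2.0000e-04] w 39.1 g 40.0
top SN 126 [591.5 282.6] 24.4
top SC 86 [590.9 284.9] 13.6
top LN 187 [ 524.9 -287.1] 31.7
scene SN 114 [593.  282.1] 24.2
scene SC 86 [592.5 284.6] 13.4
scene LN 252 [ 524.7 -287.7] 32.4
```

Emit:
drive_tool:
  series: "0 -0.12 0 0; -0.01 -0.28 0 0; -0.02 -0.44 0 0; -0.03 -0.6 0 0; -0.032 -0.72 0 0; -0.032 -0.79 0 0; -0.032 -0.806 0 0; -0.032 -0.806 0 0"

```text
t: 39.72
tcp_pos: [482.4, -89.6, 145.3]
orientation: [180.0, -0.0, -170.0]
contact_force: [0.1, -0.2, -2.9]
width: 38.7
grasp_force: 40.0
```

Emit:
drive_tool:
  series: "0 -0.12 0 0; -0.01 -0.28 0 0; -0.02 -0.44 0 0; -0.03 -0.6 0 0; -0.032 -0.72 0 0; -0.032 -0.79 0 0; -0.032 -0.806 0 0; -0.032 -0.806 0.017 0; -0.032 -0.806 0.017 0; -0.032 -0.806 0.017 0"

```text
t: 40.98
tcp_pos: [525.3, -286.4, 141.3]
orientation: [180.0, -0.0, -170.0]
contact_force: [0.1, 0.5, -2.3]
width: 38.8
grasp_force: 40.0
```

```bash
python3 go.py 524.5 -287.2 30.4 10
```

```text
t 40.975 at [ 525.3 -286.4  141.3] -170.0 | x y z yaw: [ 0.0038 -0.0024  0.4437 -0.    ] w 38.8 g 40.0
```

Emit:
drive_tool:
  series: "0.002 -0.001 0.1 0; 0.002 -0.001 0.2 0; 0.002 -0.001 0.28 0; 0.002 -0.001 0.33 0; 0.002 -0.001 0.37 0; 0.002 -0.001 0.4 0; 0.002 -0.001 0.42 0; 0.002 -0.001 0.435 0; 0.002 -0.001 0.443 0; 0.002 -0.001 0.443 0"

```text
t: 42.22
tcp_pos: [525.0, -287.5, 30.6]
orientation: [-180.0, 0.0, -170.0]
contact_force: [0.8, -0.5, -2.5]
width: 38.8
grasp_force: 40.0
```

```bash
python3 go.py 524.5 -287.2 30.2 10
```

```text
t 42.225 at [ 525.  -287.5   30.6] -170.0 | x y z yaw: [ 0.0018  0.0016  0.0017 -0.0002] w 38.8 g 40.0
```

Emit:
drive_tool:
  series: "0 0 0.002 0; 0 0 0.002 0; 0 0 0.002 0; 0 0 0.002 0; 0 0 0.002 0"
  fingers: 52

```text
t: 42.85
tcp_pos: [525.0, -287.5, 30.1]
orientation: [-180.0, 0.0, -170.0]
contact_force: [0.0, 0.2, -1.1]
width: 51.8
grasp_force: 0.0
```

Emit:
drive_tool:
  series: "0 0 -0.05 0; 0 0 -0.15 0; 0 0 -0.3 0; 0 0 -0.45 0; 0 0 -0.45 0; 0 0 -0.45 0"

```text
t: 43.6
tcp_pos: [524.7, -287.3, 142.6]
orientation: [180.0, 0.0, -170.0]
contact_force: [0.0, 0.6, -0.4]
width: 52.4
grasp_force: 0.0
```

Emit:
drive_tool:
  series: "0.2 0 -0.1 0; 0.4 0 -0.2 0; 0.6 0 -0.2 0; 0.6 0 -0.2 0; 0.6 0 -0.2 0; 0.6 0 -0.2 0"

```text
t: 44.35
tcp_pos: [378.0, -313.2, 192.0]
orientation: [180.0, -0.0, -170.0]
contact_force: [0.7, -0.3, 0.2]
width: 52.4
grasp_force: 0.0
```

Run:
```python
from h import *
for n in("top","scene"):
    c=cap(n);P=cloud(c); save(c,n+"9.png")
    for nm,x,h in(("SN",(592,283.6),20),("SC",(592,283.6),38),("LN",(524.4,-287),24),("LC",(524.4,-287),50),("chuck",(560,115),46),("gauge",(560,4),20),("case",(441,-5),18)):
        q=P[blob(P,x,40,h-3,h+3)]
        if len(q)>20: k,r=cv2.minEnclosingCircle(q[:,:2].astype(np.float32)); print(n,nm,len(q),q[:,2].mean().round(1),np.round(k,1),round(r,1))
    p=P[blob(P,(505,328),45,11,60)]; print("step",cv2.minAreaRect(p[:,:2].astype(np.float32)),p[:,2].max())
```

```text
top SN 119 20.0 [591.5 282.3] 24.3
top SC 90 38.1 [590.9 284.5] 13.5
top LN 176 24.2 [ 523.9 -287.4] 32.0
top LC 193 50.4 [ 524.3 -286.8] 19.6
top chuck 55 45.7 [561.  116.7] 11.9
top gauge 331 20.4 [558.5   4.6] 31.8
top case 304 18.5 [440.9  -5.2] 32.7
step ((505.80999755859375, 326.9859619140625), (56.16454315185547, 31.622940063476562), 10.301796913146973) 50.397339036276264
scene SN 120 19.4 [593.3 281.7] 24.3
scene SC 83 37.7 [591.5 284.1] 13.9
scene LN 199 23.7 [ 526.  -287.6] 31.4
scene LC 250 49.8 [ 525.2 -286.6] 20.1
scene chuck 59 45.2 [560.  114.3] 11.3
scene gauge 416 20.1 [562.6   0.7] 29.1
scene case 304 18.2 [441.3  -6.7] 34.1
step ((506.728759765625, 326.8065185546875), (59.030513763427734, 33.96633529663086), 11.764301300048828) 48.19869298559543
```

View pics/scene9.png

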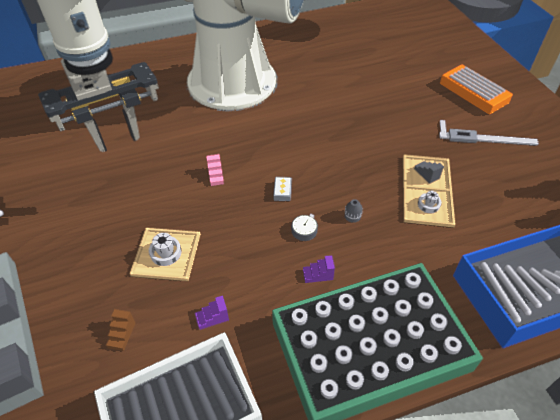

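The final picture shows the large kit in the square tray (165,250) and the small kit (429,202) and step block (429,170) in the long tray. The bystanders haven't moved and the gripper is clear of everything. Measured heights and centres are all within tolerance, so I'm handing in.

```bash
python3 -c "
from plant import env
print(env.job_done())"
```

```text
the job is handed in; nothing more can be done
None
```

Both kits are made up and the job is handed in at about 44 s of the 128 s limit: by the last camera measurements every part is within tolerance and the bystanders have not moved, but the hand-in returned no verdict.

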